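# Rim gauge drawn out over the bowl

### The job

Check the rim of the clay bowl on the banding wheel with the rim gauge that stands beside it: push the gauge's lock button fully in to free the telescoping arm, then draw the arm out by its upright knob to the 100 mm mark, so that the widest line on the arm stands level with the mouth of the tube. A spring pulls the arm back in, so keep hold of the knob: the job finishes while you are holding the arm steady at the mark. Leave the bowl and everything else on the table where it is.

Things in the scene. Friction and masses are not known exactly. Their poses are not given: they have to be found in the camera images.
- gauge: Rim gauge, fixed: dark cast base 120 x 150 x 16 mm, round post and on it a level square aluminium tube, 26 x 26 x 205 mm, axis 185 mm above the table, grey end caps 31 mm square. A steel arm telescopes out of it. Origin: on the table under the post. Its y axis runs along the tube towards the mouth and the bowl; z up. Along y: rear end -74 mm, lock button 75, mouth 130.
- lock (a joint): Lock button of the gauge, a steel push button on the top of the tube: pushed-in depth in m, 0 = out (arm locked), 0.007 = fully in. It needs about 4 N downwards, frees the arm from 0.005 on, and stays in when let go (no spring).
- button_top (a point): Centre of the flat top face of the lock button (22 mm diameter), which stands 17 mm above the tube when out and 10 mm above it when fully in. It moves with the button. A fixed black collar, 31 mm diameter and 4 mm high, surrounds its foot.
- boom (a joint): How far the telescoping arm is drawn out of the tube, in m: 0 = fully in (every start, locked), 0.100 = the 100 mm mark at the mouth, 0.140 = end of travel. Once the lock is in, the arm slides freely; a spring draws it back in with 2 to 4 N.
- knob_grip (a point): Middle of the gripping height of the upright knob on the arm's outer end: a black vertical cylinder, 16 mm diameter, 37 mm long, standing on a black block 25 mm square whose top is 20 mm below this point. The knob's top is 17 mm above this point. It moves with the arm; arm fully in, it is 38 mm beyond the tube's mouth.
- tube_mouth (a point): Centre of the tube's mouth (the outer face of its grey end cap), where the scale is read. The arm is 16 mm square; dark lines round it stand every 10 mm, each thin (1.4 mm) but for the 50 mm line (3 mm) and the 100 mm line (6 mm, the widest).
- mark_100 (a point): Middle of the 100 mm line, on the arm's axis; it moves with the arm and is hidden in the tube until drawn out. At the mark it coincides with tube_mouth.
- pointer_tip (a point): Rubber tip of the thin pointer that hangs from the arm's outer end, 22 mm beyond the knob, 156 mm above the table; at the 100 mm mark it hangs near the bowl's rim, about 18 mm above it.
- wheel: Banding wheel, fixed: dark metal turntable, head 210 mm diameter, its top 70 mm above the table. Origin: centre of its foot on the table.
- bowl: Loose unglazed clay bowl on the banding wheel, rim 170 mm diameter, 68 mm high (rim 138 mm above the table). Origin: centre of its underside. Not to be moved.
- jar: Loose glaze jar, 72 mm diameter, 105 mm high, near the gauge's base on its far side. Origin: centre of its underside. Not to be moved.
- loop_tool: Loose yellow trimming tool with a steel loop, about 175 mm long, 12 mm thick, lying on the robot's side of the gauge. Origin: on the table under its middle. Not to be moved.
- test_cup: Loose small glazed clay cup, 60 mm diameter, 58 mm high, beside the gauge's base on the side away from the bowl. Origin: centre of its underside. Not to be moved.
- rib: Loose flat wooden rib, about 128 x 55 x 6 mm, lying beyond the gauge. Origin: under its middle. Not to be moved.

How it is judged:
On the way, in this order (a step that is already met when the one before it is completed fails the run):
1. the lock button is pushed in while the arm is still in the tube (value of joint lock above 0.005 m and value of joint boom below 0.01 m), for 0.1 s.
2. the arm is drawn out to the 100 mm mark in the robot's fingers (value of joint boom between 0.096 and 0.104 m and contact force between the fingers and boom above 1 N and distance between the grasp point and knob_grip below 0.05 m), for 0.3 s.
At the end, for the whole second after the job is handed in: The robot's fingers hold the arm at its knob (contact over 1 N, the gripper's middle within 50 mm of the knob's) at the 100 mm mark, within 4 mm, at rest (under 10 mm/s); the lock button is in (over 5 mm); the bowl and the other loose things are within 15 mm of where they were (all of step 2 and velocity of joint boom between -0.01 and 0.01 m/s and value of joint lock above 0.005 m and distance of each of bowl, jar, loop_tool, rib, test_cup from where it was at the start of the episode below 0.015 m); the arm keeps its last pose, push and grip.
It fails at once if the bowl or another loose thing on the table is disturbed (moved over 15 mm) (distance of any of bowl, jar, loop_tool, rib, test_cup from where it was at the start of the episode above 0.015 m).
It also fails if it takes over 38 s, if anything falls off the work surface, if the arm or the gripper's body presses on something with over 40 N, if the wrist force passes 120 N, or if a joint passes its speed limit or range.

### The arm

A 7-joint arm with a two-finger parallel gripper is mounted at the origin on the work surface. World frame = base frame: x ahead of the robot, y to its left, z up, the work surface at z = 0. Lengths are in m, angles in rad, forces in N, time in s.
With the tool pointing down it reaches from about 0.4 to 0.85 m from the base axis. Payload 4.5 kg.
Tool frame: the origin (TCP) lies on the centre line of the jaws, within the pads' length; the fingertips stand 14 mm ahead of it and the grasp point (between the pads) lies 5 mm behind it; z points along the fingers, y is the line along which they close (so a half turn about z gives the same grasp; the last joint's range is limited). The gripper opens to 88 mm and grips with 3 to 60 N. Pads are 18 mm wide; open, the fingers measure 123 mm over their backs; the gripper's body (75 mm by 187 mm) begins 45 mm behind the grasp point.
Start: joints at [-1.242, 0.689, -0.195, 1.565, 0.157, 0.902, -0.215], TCP at [0.182, 0.598, 0.253] pointing down, gripper open.
Joint ranges: [-3.01, 3.01], [-0.46, 2.08], [-1.47, 1.51], [0.13, 2.56], [-1, 4.14], [0.04, 2.09], [-2.66, 2.66]. Speed limits (rad/s): [2.57, 2.57, 3.14, 3.14, 3.14, 3.14, 3.14].

### API

Orientations are given as a 3x3 rotation matrix whose columns are the frame's x, y, z axes.
In Python, from bench import * gives the robot as it stands.
- The arm moves only by the tool apply_moves, never from a script. Its argument "commands" is a list that holds one entry, the list of rows, each a list of 5 numbers: the opening, from 0 (shut) to 1 (fully open), then the shift along the tool's x, y, z in cm, then the turn about the tool's z in degrees. In form: [[[fingers, x, y, z, spin], ...]]. A call has 1 to 12 rows; each row is the pose to reach, as a shift and turn from the pose commanded when the call began, along the tool's axes at that moment; what a row does not reach only later rows make up. A row lasts 1/10 s, in which the tool goes at most 50 mm and 8.59 degrees, less where a joint would pass 70% of its speed; a pose out of reach is approached as far as the arm can. A call with a gripper value outside its range is refused whole. The fingers move at their own pace and stop on an object; "newtons" is the grip in N (left out, the last holds). Time passes only in rows, so rows that repeat a pose let the fingers close. It gives the time, the measured TCP pose, the force, the opening and the grip force at its end, in the units of the state.
- read_state(): the state, without advancing time (a new reading comes with each control period).
- grab_frame(name): name is "scene" or "top" or "wrist"; returns a dict with "pixels" (400x640x3 uint8, red, green, blue), "depth" (400x640 float32, m along the optical axis (not along the pixel's ray), 0 where there is no reading), "vfov" (degrees; the focal length in pixels is half the picture's height over the tangent of half this angle, whatever the lens; pixels are square), "cx", "cy" (the principal point, pixels), "rvec" (rotation vector, rad) and "tvec" (3), from world to camera coordinates, as OpenCV has them. Camera axes: x right, y down, z forward; pixel columns grow to the right and rows downward; lengths in m; the calibration is good to about 2 mm. The wrist camera is an equidistant fisheye: a pixel r from the principal point sees the ray r / f radians off the axis. A picture is of the moment at which its call begins.
- hand_in(): hands the job in; it is judged then, once.
The state is a dict: "time": time; "q": joint angles; "qvel": joint speeds; "effort": joint torques, N m; "tcp_pos": TCP position; "tcp_rot": TCP orientation; "contact_force": force on the tool from outside, world axes, zero at the start; "wrist_torque": the same for the moment, N m; "grip_width": finger opening in m; "grasp_force": force on a finger pad.
Only numpy, scipy, OpenCV 4.12 (cv2) and the standard library are available. Lean on these libraries where they do the work, as an engineer would, in place of code of your own. Each camera call takes 0.05 s, during which the arm holds its last target. There are 200 camera calls.

## Working session

There is one attempt and no reset: what is moved stays moved. The work goes in short steps, Python scripts to look and compute and a tool call to move; the robot and the scene stay as the last step left them, time stands still between calls to the robot, and variables do not carry over. Pictures are saved under pics/ and viewed, at most 10 in all, crops included, and the job is handed in when it is done.

Besides the shell and the picture viewer there is one more tool, called after "Request:" as name([rows], argument=value, ...), one row to a line, values as JSON. apply_moves: Moves the arm, as the interface text tells. Its arguments: {"type":"object","properties":{"commands":{"type":"array"},"newtons":{"type":"number"}},"required":["commands"]}

```bash
ls; mkdir -p pics; cat > h.py <<'E'
from bench import *
import numpy as np, cv2
def cam(n):
    f=grab_frame(n); R=cv2.Rodrigues(np.array(f["rvec"],float))[0]; t=np.array(f["tvec"],float).ravel()
    F=200/np.tan(np.radians(f["vfov"])/2); return f,R,t,F
def cloud(f,R,t,F):
    v,u=np.mgrid[0:400,0:640]; d=f["depth"]
    p=np.stack([(u-f["cx"])/F*d,(v-f["cy"])/F*d,d],-1)
    w=(p-t)@R; w[d==0]=np.nan; return w
def save(n,f): cv2.imwrite("pics/"+n+".png",f["pixels"][:,:,::-1])
E
python3 - <<'E'
from h import *
np.set_printoptions(precision=4,suppress=True)
s=read_state(); print(s["tcp_pos"],s["tcp_rot"],s["contact_force"],s["grip_width"],s["time"])
out={}
for n in("scene","top"):
    f,R,t,F=cam(n); save(n,f); w=cloud(f,R,t,F); out[n]=w; print(n,-R.T@t,R[2],F)
    np.savez(n+".npz",w=w,p=f["pixels"],R=R,t=t,F=F,c=[f["cx"],f["cy"]])
im=np.hstack([cv2.imread("pics/scene.png"),cv2.imread("pics/top.png")])
E
```

```text
pics
[0.1815 0.5974 0.2519] [[-0.9569  0.2905 -0.0004]
 [ 0.2905  0.9569 -0.0018]
 [-0.0002 -0.0018 -1.    ]] [0.4296 0.5716 0.5587] 0.08802862111333486 0.0
scene [ 1.0961 -0.4245  0.5312] [-0.7068  0.4951 -0.5054] 399.1756252058695
top [ 0.5133 -0.0242  1.2871] [ 0.0341 -0.0002 -0.9994] 519.7438967056611
```

View pics/scene.png

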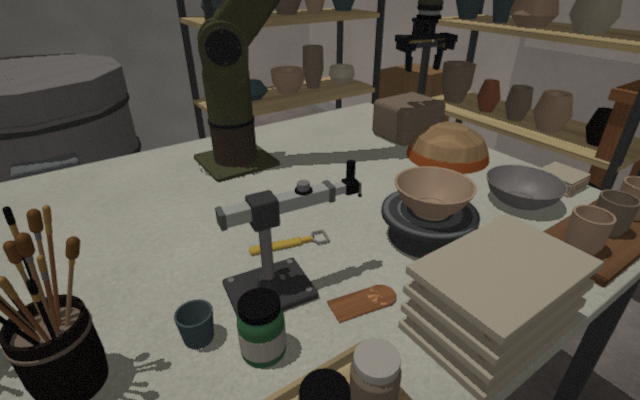

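View pics/top.png

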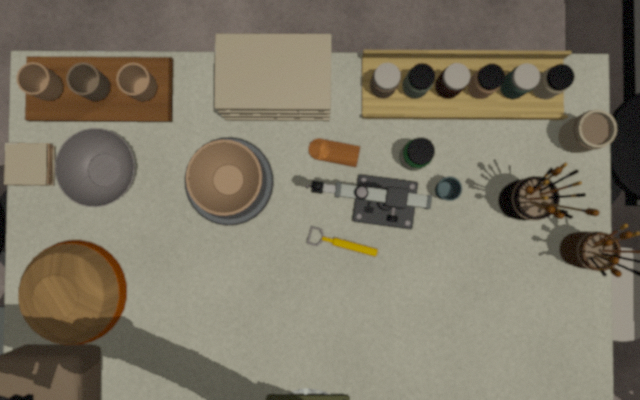

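```bash
python3 - <<'E'
from h import *
np.set_printoptions(precision=4,suppress=True)
for n in("scene","top"):
    z=np.load(n+".npz"); w=z["w"]; p=z["p"].astype(int)
    m=(w[...,2]>0.192)&(w[...,2]<0.225)&(w[...,0]>.3)
    k,l,st,c=cv2.connectedComponentsWithStats(m.astype(np.uint8))
    for i in range(1,k):
        if st[i,4]>15:
            q=w[l==i]; print(n,st[i],c[i],q.mean(0),q.min(0),q.max(0))
            if st[i,4]>300:
                (a,b),(x,y),g=cv2.minAreaRect((q[:,:2]*1000).astype(np.float32)); print(" rect",a,b,x,y,g)
E
```

```text
scene [ 215  167  145   53 1877] [283.5109 196.4113] [ 0.5877 -0.1495  0.2006] [ 0.5529 -0.2628  0.192 ] [ 0.6131 -0.0093  0.2249]
 rect 584.9099731445312 -135.11590576171875 254.3914337158203 44.27729415893555 81.73555755615234
scene [ 38 245   7  11  53] [ 41.0566 250.2264] [ 0.5595 -0.4879  0.2184] [ 0.557  -0.4916  0.2108] [ 0.562  -0.4849  0.2247]
scene [  4 248  27  26 300] [ 16.8633 259.8167] [ 0.5504 -0.516   0.2098] [ 0.5407 -0.5253  0.1922] [ 0.5627 -0.5068  0.225 ]
scene [ 49 249   7  26 125] [ 52.088 261.456] [ 0.5772 -0.4801  0.2085] [ 0.5736 -0.4861  0.1921] [ 0.5799 -0.4744  0.2248]
scene [ 66 250  14  25 164] [ 72.0427 260.5305] [ 0.5954 -0.4589  0.2123] [ 0.59   -0.4675  0.1924] [ 0.6009 -0.4479  0.2249]
scene [ 39 266  11  23 143] [ 44.8252 276.3776] [ 0.6066 -0.4895  0.2098] [ 0.6019 -0.4944  0.1922] [ 0.6113 -0.4836  0.225 ]
scene [ 27 273  17  30 251] [ 35.8406 288.7849] [ 0.6258 -0.4994  0.2102] [ 0.6107 -0.5053  0.1925] [ 0.6383 -0.4935  0.2247]
scene [  8 291  18  18 136] [ 16.6471 299.5441] [ 0.6336 -0.5179  0.21  ] [ 0.6267 -0.5222  0.1922] [ 0.6397 -0.5151 
[... 1268 characters left out ...]
923] [ 0.5074 -0.6374  0.2099] [ 0.5024 -0.6409  0.1924] [ 0.513  -0.6331  0.2238]
top [618 231  22   9 108] [627.3704 234.463 ] [ 0.4997 -0.6606  0.2119] [ 0.4901 -0.6873  0.1924] [ 0.507  -0.6485  0.225 ]
top [603 239   9   7  51] [607.2941 241.9412] [ 0.4838 -0.6242  0.2023] [ 0.4771 -0.6324  0.1924] [ 0.49   -0.6195  0.2091]
top [610 267  12  10  76] [615.5526 271.8947] [ 0.4222 -0.6369  0.2086] [ 0.4139 -0.6453  0.1928] [ 0.4311 -0.6318  0.2193]
top [623 266  11   6  28] [627.6429 268.25  ] [ 0.4301 -0.6606  0.211 ] [ 0.4253 -0.6646  0.1934] [ 0.434  -0.6584  0.225 ]
top [601 271   6   5  21] [603.619 273.   ] [ 0.4192 -0.6161  0.2015] [ 0.4151 -0.621   0.1928] [ 0.423  -0.611   0.2074]
```

The scene view shows the tube from (218,217) to its mouth at (332,192), the button at (303,186) and the knob at (351,172). In the top view the tube runs from (430,200) to (323,187), with the button at (362,192) and the knob at (318,186). Next I'll fit the axis, button and knob.

```bash
python3 - <<'E'
from h import *
np.set_printoptions(precision=4,suppress=True)
for n in("scene","top"):
    z=np.load(n+".npz"); w=z["w"]; p=z["p"].astype(int); x,y,h=w[...,0],w[...,1],w[...,2]
    box=(x>.53)&(x<.64)&(y>-.27)&(y<.04)
    t=box&(abs(h-.198)<.003)&(p.sum(-1)>270)
    q=w[t][:,:2]; l=cv2.fitLine(q.astype(np.float32),cv2.DIST_HUBER,0,.01,.01).ravel(); print(n,"axis",l,t.sum(),np.degrees(np.arctan2(l[0],l[1])))
    b=box&(y>-.1)&(y<-.03)&(h>.206)
    print("button",b.sum(),np.median(w[b],0),(np.nanmin(w[b],0)+np.nanmax(w[b],0))/2,w[b].max(0))
    k=box&(y>-.02)&(h>.2)
    print("knob",k.sum(),np.median(w[k],0),(w[k].min(0)+w[k].max(0))/2,w[k].min(0),w[k].max(0))
    kt=k&(h>w[k][:,2].max()-.006); print("ktop",kt.sum(),w[kt].mean(0))
    for nm,xx in(("jar",0),):
        j=(x>.6)&(x<.72)&(y<-.12)&(y>-.25)&(h>.09)&(h<.12); print("jar",j.sum(),np.median(w[j],0))
E
```

```text
scene axis [ 0.1341  0.991   0.5811 -0.1681] 531 7.7070193
  return _methods._mean(a, axis=axis, dtype=dtype,
  ret = um.true_divide(
Traceback (most recent call last):
ValueError: zero-size array to reduction operation fmin which has no identity
```

```bash
python3 - <<'E'
import cv2,numpy as np
a=cv2.imread("pics/scene.png")[150:250,200:380];b=cv2.imread("pics/top.png")[160:220,290:440]
a=cv2.resize(a,(540,300),interpolation=2);b=cv2.resize(b,(600,240),interpolation=2)
o=np.zeros((540,600,3),np.uint8);o[:300,:540]=a;o[300:]=b
cv2.imwrite("pics/crop.png",o)
E
```

```text
(no output)
```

View pics/crop.png

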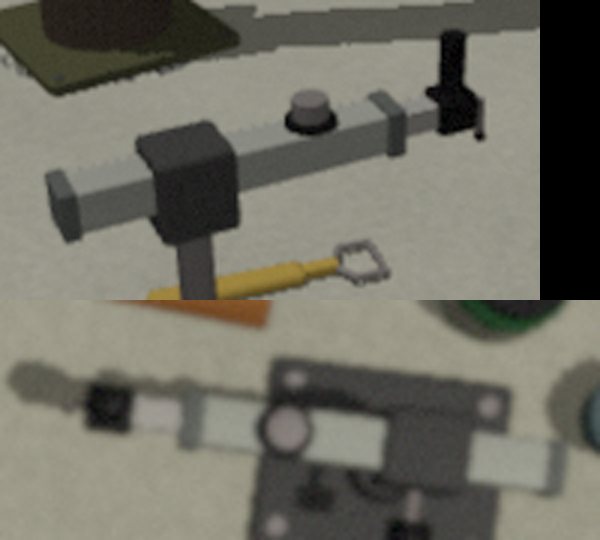

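The crop shows the button top at scene pixel about (303,182) and top-view pixel about (361.5,192). The knob top in the scene view is about (350.5,161). I'll cast rays for these.

```bash
python3 - <<'E'
from h import *
np.set_printoptions(precision=4,suppress=True)
def ray(z,u,v,h):
    d=np.array([(u-z["c"][0])/z["F"],(v-z["c"][1])/z["F"],1])@z["R"]; o=-z["R"].T@z["t"]
    return o+d*(h-o[2])/d[2]
S=np.load("scene.npz");T=np.load("top.npz")
for z,n in((S,"s"),(T,"t")):
    w=z["w"];x,y,h=[w[...,i] for i in range(3)];p=z["p"].astype(int)
    m=(x>.53)&(x<.64)&(y>-.27)&(y<.04)&(abs(h-.198)<.003)&(p.sum(-1)>270)
    print(n,cv2.fitLine(w[m][:,:2].astype(np.float32),cv2.DIST_HUBER,0,.01,.01).ravel(),m.sum())
print("button",ray(S,303.2,181.6,.215),ray(T,361.4,192,.215))
print("collar top centre top-view",ray(T,361.4,192,.202))
# cap outer corners top face (31 mm): top view mouth centre (outer edge) and rear end
print("mouth top",ray(T,290+180/4-.5,160+(120)/4-.5,.2005),"rear",ray(T,290+563/4-.5,160+167/4-.5,.2005))
# knob top z from intersection
print("knobtop",[ray(S,350.7,161,h) for h in(.22,.23,.24,.25)])
w=S["w"]; print("knob depth pts",w[162:184:3,351], "button",w[181:184,303],"T",w[T is None or 0] if 0 else T["w"][192,359:364])
E
```

```text
s [ 0.1341  0.991   0.5811 -0.1681] 531
t [ 0.1197  0.9928  0.5797 -0.1598] 650
button [ 0.5849 -0.1119  0.215 ] [ 0.5847 -0.1104  0.215 ]
collar top centre top-view [ 0.5856 -0.1115  0.202 ]
mouth top [ 0.5907 -0.0552  0.2005] rear [ 0.567  -0.2558  0.2005]
knobtop [array([ 0.5739, -0.0015,  0.22  ]), array([ 0.5907, -0.0151,  0.23  ]), array([ 0.6074, -0.0287,  0.24  ]), array([ 0.6242, -0.0422,  0.25  ])]
knob depth pts [[ 0.6007 -0.0224  0.2338]
 [ 0.606  -0.0264  0.2312]
 [ 0.6059 -0.0261  0.2253]
 [ 0.6041 -0.0244  0.2183]
 [ 0.6059 -0.0256  0.2134]
 [ 0.6046 -0.0242  0.2065]
 [ 0.6047 -0.0241  0.2005]
 [ 0.6082 -0.0266  0.1968]] button [[ 0.5836 -0.1114  0.2155]
 [ 0.5856 -0.1127  0.2148]
 [ 0.5903 -0.1157  0.2158]] T [[ 0.5848 -0.1056  0.2134]
 [ 0.5848 -0.1076  0.214 ]
 [ 0.5848 -0.1097  0.2142]
 [ 0.5851 -0.1121  0.2103]
 [ 0.5848 -0.1138  0.2138]]
```

The button top is at about (0.585,-0.111,0.215), the tube points along (0.123,0.992), and the knob is at about (0.597,-0.019,0.2175). I'll move above the button with the fingers shut and turned across the tube.

Request:
apply_moves([
  [[0,-2,-2,-4,4],[0,-5,-5,-6,9],[0,-8.5,-8,-6,13],[0,-12,-11,-6,18],[0,-15,-14,-6,22],[0,-18.5,-17.5,-6,27],[0,-22,-20.5,-6,31],[0,-25,-23.5,-6,36],[0,-28.5,-27,-6,40],[0,-32,-30,-6,44],[0,-35,-33,-6,48],[0,-38,-36,-6,52]],
], newtons=20)

```text
time: 1.3
tcp_pos: [0.441, 0.1414, 0.3126]
tcp_rot: [[-0.357, 0.934, -0.0], [0.934, 0.357, 0.0], [0.0, -0.0, -1.0]]
contact_force: [0.8, 0.5, 0.2]
grip_width: 0.0005
grasp_force: 0.0
```

Request:
apply_moves([
  [[0,-3,0.5,0,4],[0,-7,1,0,8],[0,-11,1.6,0,12],[0,-15,2.3,0,16],[0,-19,2.9,0,20],[0,-23,3.5,0,24],[0,-26.5,4.1,1,28],[0,-28.7,4.4,3,28],[0,-28.7,4.4,5,28],[0,-28.7,4.4,5,28]],
])

```text
time: 2.3
tcp_pos: [0.583, -0.1089, 0.2597]
tcp_rot: [[0.121, 0.993, -0.007], [0.993, -0.121, 0.001], [0.0, -0.007, -1.0]]
contact_force: [-0.2, 0.5, 0.3]
grip_width: 0.0005
grasp_force: 0.0
```

```bash
python3 - <<'E'
from h import *
np.set_printoptions(precision=4,suppress=True)
s=read_state(); print(s["tcp_pos"],s["tcp_rot"],s["contact_force"])
f=grab_frame("scene"); save("s2",f)
cv2.imwrite("pics/s2c.png",cv2.resize(f["pixels"][100:260,200:400,::-1],(750,600)))
E
```

```text
[ 0.583  -0.1089  0.2597] [[ 0.121   0.9926 -0.0066]
 [ 0.9926 -0.121   0.001 ]
 [ 0.0002 -0.0067 -1.    ]] [-0.1694  0.5009  0.3296]
```

View pics/s2c.png

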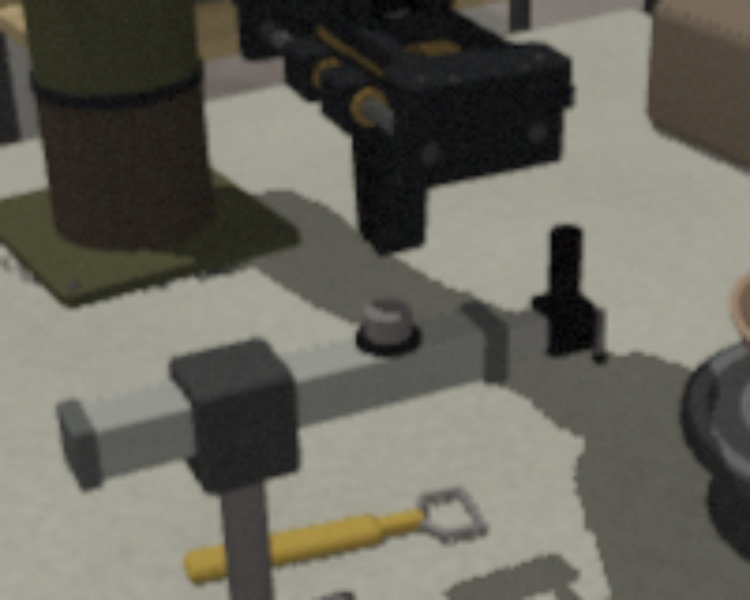

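The crop shows the shut fingertips at about (395,240), over the button at (387,315). I'll correct by 2 mm and push down in steps.

Request:
apply_moves([
  [[0,-0.2,0.2,1,0],[0,-0.2,0.2,2,0],[0,-0.2,0.2,2.7,0],[0,-0.2,0.2,3.1,0],[0,-0.2,0.2,3.4,0],[0,-0.2,0.2,3.6,0],[0,-0.2,0.2,3.7,0],[0,-0.2,0.2,3.7,0]],
])

```text
time: 3.15
tcp_pos: [0.5868, -0.1108, 0.2258]
tcp_rot: [[0.12, 0.993, 0.0], [0.993, -0.12, 0.0], [0.0, 0.0, -1.0]]
contact_force: [-0.6, 0.9, 0.9]
grip_width: 0.0005
grasp_force: 0.5
```

Request:
apply_moves([
  [[0,0,0,0.1,0],[0,0,0,0.2,0],[0,0,0,0.3,0],[0,0,0,0.4,0],[0,0,0,0.5,0],[0,0,0,0.5,0]],
])

```text
time: 3.75
tcp_pos: [0.5869, -0.1109, 0.2224]
tcp_rot: [[0.12, 0.993, 0.001], [0.993, -0.12, 0.0], [0.001, 0.001, -1.0]]
contact_force: [-4.0, 2.2, 14.4]
grip_width: 0.0004
grasp_force: 7.5
```

14 N with the tip at 0.208 means the button has bottomed out. One more small push, then I'll lift and check.

Request:
apply_moves([
  [[0,0,0,0.1,0],[0,0,0,0.2,0],[0,0,0,0.2,0],[0,0,0,-1.5,0],[0,0,0,-4,0],[1,0,0,-6,0],[1,0,0,-6,0],[1,2,0,-6,0]],
])

```text
time: 4.55
tcp_pos: [0.589, -0.0948, 0.2807]
tcp_rot: [[0.125, 0.992, 0.001], [0.992, -0.125, -0.003], [-0.003, 0.001, -1.0]]
contact_force: [0.4, 0.3, 0.6]
grip_width: 0.0226
grasp_force: 0.0
```

```bash
python3 - <<'E'
from h import *
np.set_printoptions(precision=4,suppress=True)
s=read_state(); print(s["tcp_pos"],s["tcp_rot"],s["contact_force"],s["grip_width"])
f,R,t,F=cam("scene"); w=cloud(f,R,t,F); print(w[179:188,303])
cv2.imwrite("pics/s3c.png",cv2.resize(f["pixels"][100:260,200:400,::-1],(750,600)))
E
```

```text
[ 0.589  -0.0948  0.2807] [[ 0.1254  0.9921  0.0011]
 [ 0.9921 -0.1254 -0.0032]
 [-0.0031  0.0015 -1.    ]] [0.425  0.3143 0.6389] 0.022600871595012215
[[ 0.2222  0.1095 -0.0007]
 [ 0.2262  0.1069 -0.0014]
 [ 0.2329  0.1027 -0.0005]
 [ 0.2406  0.0979  0.001 ]
 [ 0.244   0.0957 -0.    ]
 [ 0.5798 -0.1093  0.2074]
 [ 0.5826 -0.1111  0.2072]
 [ 0.5856 -0.1129  0.2072]
 [ 0.5885 -0.1148  0.2071]]
```

View pics/s3c.png

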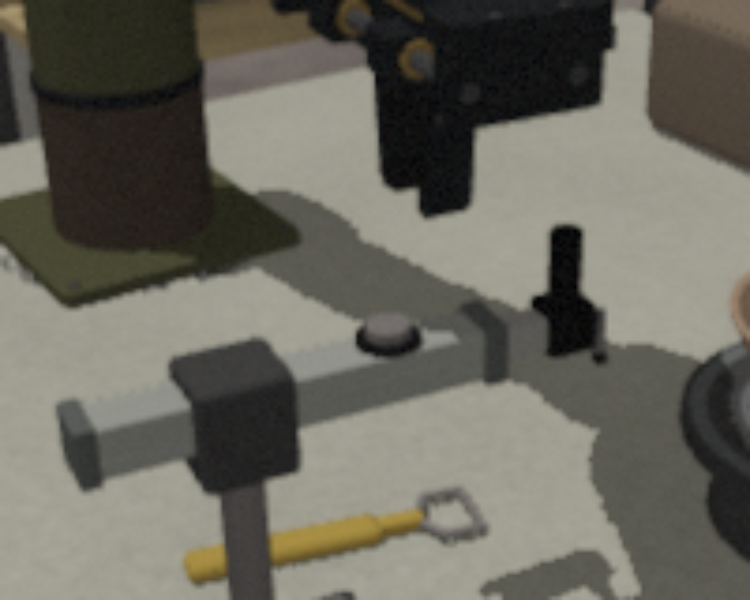

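The button now sits at 0.207, so it is fully in, at (388,330) in the crop. Next I'll go over the knob and down, open.

Request:
apply_moves([
  [[1,2,0,0,0],[1,4.5,-0.1,0,0],[1,7.3,-0.2,0,0],[1,7.3,-0.2,0,0],[1,7.3,-0.2,0,0],[1,7.3,-0.2,1.5,0],[1,7.3,-0.2,3.5,0],[1,7.3,-0.2,5.5,0],[1,7.3,-0.2,6.4,0],[1,7.3,-0.2,6.4,0]],
])

```text
time: 5.6
tcp_pos: [0.5949, -0.0198, 0.2153]
tcp_rot: [[0.122, 0.993, -0.003], [0.993, -0.122, -0.001], [-0.001, -0.003, -1.0]]
contact_force: [-0.7, 0.2, 0.3]
grip_width: 0.0878
grasp_force: 0.0
```

Request:
apply_moves([
  [[0.1,0,0,0,0],[0.1,0,0,0,0],[0.1,0,0,0,0],[0.1,0,0,0,0],[0,0,0,0,0],[0,0,0,0,0],[0,0,0,0,0],[0,0,0,0,0]],
], newtons=25)

```text
time: 6.4
tcp_pos: [0.5959, -0.0183, 0.2167]
tcp_rot: [[0.12, 0.993, -0.0], [0.993, -0.12, 0.0], [0.0, -0.0, -1.0]]
contact_force: [0.1, 0.9, 0.1]
grip_width: 0.0267
grasp_force: 0.0
```

```bash
python3 - <<'E'
from h import *
f,R,t,F=cam("scene")
cv2.imwrite("pics/s4c.png",cv2.resize(f["pixels"][100:260,250:450,::-1],(750,600)))
E
```

```text
(no output)
```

View pics/s4c.png

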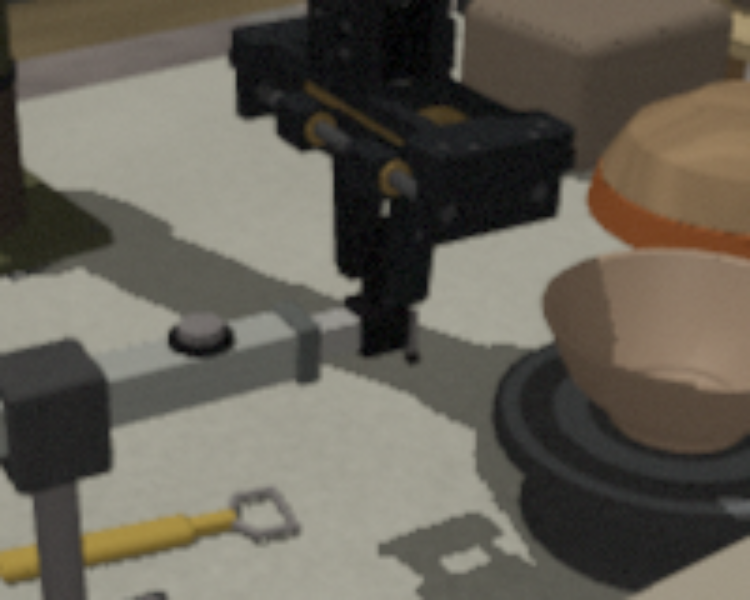

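The fingers straddle the knob at about (385,270), still closing with 27 mm of opening. I'll finish the grip.

Request:
apply_moves([
  [[0,0,0,0,0],[0,0,0,0,0],[0,0,0,0,0],[0,0,0,0,0]],
], newtons=25)

```text
time: 6.85
tcp_pos: [0.5968, -0.0184, 0.2168]
tcp_rot: [[0.12, 0.993, 0.002], [0.993, -0.12, -0.0], [0.0, 0.002, -1.0]]
contact_force: [4.1, -0.9, -2.9]
grip_width: 0.0153
grasp_force: 25.0
```

Request:
apply_moves([
  [[0,0.5,0,0,0],[0,1.3,0,0,0],[0,2.2,0,0,0],[0,3.1,0,0,0],[0,4,0,0,0],[0,5,0,0,0],[0,6,0,0,0],[0,6,0,0,0]],
])

```text
time: 7.65
tcp_pos: [0.6045, 0.0411, 0.2168]
tcp_rot: [[0.119, 0.993, 0.003], [0.993, -0.119, -0.001], [-0.001, 0.003, -1.0]]
contact_force: [5.9, -3.0, -3.5]
grip_width: 0.0149
grasp_force: 25.0
```

Request:
apply_moves([
  [[0,0.7,0.05,0,0],[0,1.5,0.1,0,0],[0,2.3,0.1,0,0],[0,3,0.1,0,0],[0,3.6,0.1,0,0],[0,4,0.1,0,0],[0,4,0.1,0,0],[0,4,0.1,0,0]],
])

```text
time: 8.45
tcp_pos: [0.6094, 0.0787, 0.2168]
tcp_rot: [[0.121, 0.993, 0.001], [0.993, -0.121, -0.003], [-0.003, 0.001, -1.0]]
contact_force: [4.0, -2.8, -2.5]
grip_width: 0.0151
grasp_force: 25.0
```

```bash
python3 - <<'E'
from h import *
np.set_printoptions(precision=4,suppress=True)
s=read_state(); print(s["tcp_pos"],s["contact_force"])
f,R,t,F=cam("scene"); w=cloud(f,R,t,F); np.savez("s5.npz",w=w,p=f["pixels"],R=R,t=t,F=F,c=[f["cx"],f["cy"]])
g,*_=cam("top")
a=cv2.resize(f["pixels"][160:220,310:410,::-1],(800,480),interpolation=cv2.INTER_CUBIC)
b=g["pixels"][175:203,255:345,::-1]; o=np.vstack([a[:350],cv2.resize(b,(800,249),interpolation=cv2.INTER_CUBIC)]); cv2.imwrite("pics/s5c.png",o)
E
```

```text
[0.6094 0.0787 0.2168] [ 3.9942 -2.7835 -2.5387]
```

View pics/s5c.png

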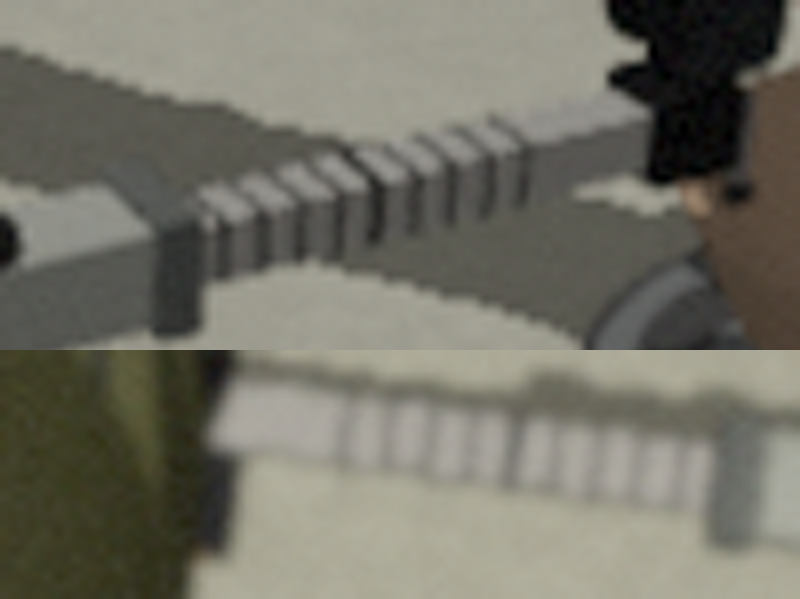

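The crop shows the lines at x = 222 (the 90 mm line) up to 525 (10 mm), with the wide 50 mm line at x = 375. The cap's outer near edge is at x = 200. I'll cast these onto the side planes.

```bash
python3 - <<'E'
from h import *
np.set_printoptions(precision=4,suppress=True)
z=np.load("s5.npz"); d=np.array([.123,.9924,0]); d/=np.linalg.norm(d); n=np.array([d[1],-d[0],0]); B=np.array([.5855,-.111,0])
def s(u,v,lat):
    u=310+(u+.5)/8-.5; v=160+(v+.5)/8-.5
    r=np.array([(u-z["c"][0])/z["F"],(v-z["c"][1])/z["F"],1])@z["R"]; o=-z["R"].T@z["t"]
    p=o+r*((lat-(o-B)@n)/(r@n)); return 1000*(p-B)@d, p[2]
print("cap",s(201,222,.0155),s(201,325,.0155))
for L,u,v in((90,222,247),(80,261,240),(70,304,230),(60,346,222),(50,376,210),(40,413,205),(30,450,195),(20,488,190),(10,524,178)): 
    a=s(u,v,.008); print(L,a, a[0]+L-100)
E
```

```text
cap (np.float64(51.41861171055106), np.float64(0.19850590374924337)) (np.float64(51.86927592659847), np.float64(0.17242974725037907))
90 (np.float64(61.12637946030293), np.float64(0.18609181792301482)) 51.12637946030293
80 (np.float64(71.13765610573192), np.float64(0.18530443658126383)) 51.137656105731935
70 (np.float64(82.3007039230287), np.float64(0.18501606004756066)) 52.30070392302872
60 (np.float64(93.3662932698408), np.float64(0.1842697891887506)) 53.36629326984081
50 (np.float64(101.27957666206083), np.float64(0.1853770007113127)) 51.27957666206083
40 (np.float64(111.26722649707808), np.float64(0.1841759774540575)) 51.26722649707807
30 (np.float64(121.29782178784335), np.float64(0.18428551001428584)) 51.29782178784336
20 (np.float64(131.81605505963552), np.float64(0.182993676386132)) 51.81605505963552
10 (np.float64(141.756218778098), np.float64(0.18370421577920854)) 51.756218778098
```

The mark and the mouth agree to about 0.5 mm in the picture, and TCP travel gives 98 mm. I'll nudge out 1 mm and hold.

Request:
apply_moves([
  [[0,0.1,0,0,0],[0,0.1,0,0,0],[0,0.1,0,0,0],[0,0.1,0,0,0],[0,0.1,0,0,0],[0,0.1,0,0,0],[0,0.1,0,0,0],[0,0.1,0,0,0]],
])

```text
time: 9.35
tcp_pos: [0.6095, 0.0792, 0.2167]
tcp_rot: [[0.122, 0.993, 0.001], [0.993, -0.122, -0.003], [-0.003, 0.001, -1.0]]
contact_force: [3.4, -3.6, -2.8]
grip_width: 0.0151
grasp_force: 25.0
```

```bash
python3 - <<'E'
from h import *
f,*_=cam("scene"); old=np.load("s5.npz")["p"]
# line shift along arm, by correlation of the lined patch
P=lambda x:cv2.cvtColor(x,cv2.COLOR_RGB2GRAY)[175:195,337:377].astype(np.float32)
print(cv2.phaseCorrelate(P(old),P(f["pixels"]),cv2.createHanningWindow((40,20),cv2.CV_32F)))
s=read_state();print(s["tcp_pos"],s["grasp_force"],s["contact_force"])
print(hand_in())
E
```

```text
((0.2820080657287889, 0.02334670977520581), 1.021529084444046)
[0.60943111 0.0792478  0.21675234] 25.001837136223912 [ 3.7223895  -4.43804605 -2.66592535]
the job is handed in; nothing more can be done
None
```

I pushed the lock button fully in, drew the arm out to about the 100 mm mark (98.5–100.5 mm by my two measurements) and handed the job in holding the knob at 25 N; the hand-in returned no verdict, and I didn't re-measure the loose objects.

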